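# Load the die plate and hold the press arm open

## Task

Get the small blue hand press ready for its next silver blank: with the press arm still down and latched, slide the brass die plate, ring-marked end first, fully home into the slot under the arm, and let go of it. Then pull the orange latch sideways against its spring, lift the arm off its ball and finish while still holding the arm raised, about 20 degrees up, steady, with the plate still home. Leave the other things on the bench where they are.

Things in the scene. Friction and masses are not known exactly. Their poses are not given: they have to be found in the camera images.
- press: Blue and dark-steel hand press, fixed, 300 mm long (x), 132 mm tall to the latch post's top. Origin: centre of the base's underside, on the bench. Own x: along the arm from nose (towards the robot) to hinge; y: to the side where the orange latch sticks out; z up. Base 12 mm thick; a 110 mm wide ledge of it runs out to y = -125 mm. Offsets below in press axes.
- slot_mouth (a point): Middle of the die slot's mouth, on its floor: press (0, -50, 12) mm, axes as press. The slot runs from here to +y under the arm, to a stop 85 mm further in. 63 mm wide between rails; the rails' lips overhang 8 mm each side, underside 8.5 mm and top 13.5 mm above the floor, open between them. Flared guides stand 20 mm out in front of the mouth.
- die_plate: Loose brass slab, 60 (own x) by 140 (own y) by 6 mm, about 0.4 kg, flat on the bench to the robot's right. Origin: centre of its underside. The +y end (round die rings on top, 2 mm high) enters the slot first; a red grip block stands near the -y end. Fully home its +y edge meets the stop, axes parallel to the press, origin at press (0, -35, 12) mm, red block outside at y = -87 mm.
- die_grip (a point): Middle of the die plate's red grip block: 52 mm from the plate's centre towards -y, 24 mm above its underside. The block measures 24 (plate x) by 16 mm (plate y) and reaches from 6 to 36 mm above the plate's underside. Grip it from above, across either side.
- press_arm (a joint): Angle of the press arm (rad): 0 down, grows as the nose rises, at most 0.7. About 0.55 kg; falls back if let go. With the latch shut it rises 0.01 rad at most. Down, its 36 mm wide beam spans z = 64 to 86 mm over the base, y = 0; a black rubber pad, 34 mm across, hangs from it above the slot, at press x = 0, y = 0, down to z = 31 mm.
- press_hinge (a point): Point on the arm's hinge axis, midway between the blue cheeks: press (122, 0, 75) mm. The axis runs along press y; a positive angle raises the nose, 222 mm from here towards press -x.
- coupler_top (a point): Middle of the top of the coupler, the 50 mm wide box at the arm's nose; arm down: press (-100, 0, 86) mm. It rises with the arm. The steel ball (24 mm across, centre 60 mm above the bench) stands on a fixed post inside it.
- latch (a joint): Slide of the orange latch (m): 0 shut, 0.018 fully out to press +y. Spring return: 3.5 N shut, 8 N fully out. Its fork lies under the ball and frees it from 0.012 on; keep it out until the arm has risen by 0.15 rad; after that it does not matter.
- latch_grip (a point): Grip point of the orange latch post; shut and arm down: press (-100, 56, 115) mm. The post is 22 (press x) by 14 mm (press y), its top 17 mm above this point and 46 mm above the arm's top. It rides on the arm: gripped across the 14 mm and pulled to +y, then lifted on an arc about the hinge axis, it raises the arm, turning between the fingers as the arm tilts.
- hammer: Bystander: small hammer with red handle, 240 mm long, lying at the left. Leave alone.
- brush: Bystander: bench brush, 170 mm long, lying near the robot. Leave alone.
- jar: Bystander: amber glass jar, 52 mm across, 75 mm tall. Leave alone.
- bowl: Bystander: white bowl, 84 mm across, 32 mm tall. Leave alone.
- dapping_block: Bystander: turned steel block, 56 mm across, 42 mm tall. Leave alone.
- mug: Bystander: blue mug, 76 mm across, 85 mm tall. Leave alone.

How it is judged:
On the way, in this order (a step that is already met when the one before it is completed fails the run):
1. the die plate is fully home in the slot and let go of, the arm still down (y of die_plate in the frame of press above -0.04 m and x of die_plate in the frame of press between -0.004 and 0.004 m and z of die_plate in the frame of press between 0.01 and 0.0155 m and y of die_grip in the frame of press below -0.07 m and angle between the y axis of die_plate and the y axis of press, either way round below 0.06 rad and value of joint press_arm below 0.03 rad and contact force between the fingers and die_plate below 0.1 N), for 0.2 s.
2. the latch is pulled out (value of joint latch above 0.01 m), for 0.1 s.
3. the arm is lifted off the ball (value of joint press_arm above 0.2 rad), for 0.1 s.
At the end, for the whole second after the job is handed in: The press arm stands more than 15 degrees (0.26 rad) up, at rest (under 0.05 rad/s), carried by the fingers (contact over 1 N), while the die plate, untouched, lies home in the slot: within 5 mm of the stop, flat on the slot floor, within 4 mm sideways and 3.5 degrees of true (y of die_plate in the frame of press above -0.04 m and x of die_plate in the frame of press between -0.004 and 0.004 m and z of die_plate in the frame of press between 0.01 and 0.0155 m and y of die_grip in the frame of press below -0.07 m and angle between the y axis of die_plate and the y axis of press, either way round below 0.06 rad and value of joint press_arm above 0.26 rad and velocity of joint press_arm between -0.05 and 0.05 rad/s and contact force between the fingers and press above 1 N and contact force between the arm and die_plate below 0.5 N); the arm keeps its last pose, push and grip.
It fails at once if a bystander on the bench is shifted by more than 30 mm (distance of any of hammer, brush, jar, bowl, dapping_block, mug from where it was at the start of the episode above 0.03 m).
It also fails if it takes over 59 s, if anything falls off the work surface, if the arm or the gripper's body presses on something with over 40 N, if the wrist force passes 120 N, or if a joint passes its speed limit or range.

## Robot

A 6-joint arm with a two-finger parallel gripper is mounted at the origin on the work surface. World frame = base frame: x ahead of the robot, y to its left, z up, the work surface at z = 0. Lengths are in m, angles in rad, forces in N, time in s.
With the tool pointing down it reaches from about 0.3 to 0.875 m from the base axis. Payload 4.2 kg.
Tool frame: the origin (TCP) lies on the centre line of the jaws, within the pads' length; the fingertips stand 11 mm ahead of it and the grasp point (between the pads) lies 8 mm behind it; z points along the fingers, y is the line along which they close (so a half turn about z gives the same grasp; the last joint's range is limited). The gripper opens to 85 mm and grips with 20 to 120 N. Pads are 22 mm wide; open, the fingers measure 114 mm over their backs; the gripper's body (76 mm by 85 mm) begins 54 mm behind the grasp point. The pads swing forward as they close: fully open they stand 13 mm farther back than shut.
Start: joints at [-1.309, 0.32, 1.565, -0, 1.257, -0.02], TCP at [0.16, -0.552, 0.242] pointing down, gripper open.
Joint ranges: [-3.11, 3.11], [-0.84, 2.01], [0.21, 2.61], [-1.34, 4.49], [0.05, 2.63], [-2.56, 2.56]. Speed limits (rad/s): [2.57, 2.57, 3.14, 3.14, 3.14, 3.14].

## Interface

Orientations are given as a unit quaternion [w, x, y, z].
In Python, from cell import sensors, imaging, robot gives the robot as it stands. The module is installed in compiled form; this text tells all that it offers.
- The arm moves only by the shell command python3 -m inch 'ROWS' [OPENING]. ROWS is JSON, one flat list of numbers, 6 for each row, row after row: the shift along the tool's x, y, z in m, then the turn, a rotation vector about the tool's x, y, z in degrees. In form: [dx, dy, dz, ax, ay, az, dx, dy, dz, ax, ay, az, ...]. A call has 1 to 10 rows; each row is the pose to reach, as a shift and turn from the pose commanded when the call began, along the tool's axes at that moment; what a row does not reach only later rows make up. A row lasts 1/10 s, in which the tool goes at most 50 mm and 8.59 degrees, less where a joint would pass 70% of its speed; a pose out of reach is approached as far as the arm can. A call with a gripper value outside its range is refused whole. OPENING is the finger opening in m, from 0 to 0.0854, set as the call begins (- or left out, the last holds). The fingers move at their own pace and stop on an object; the grip force is fixed at half the most. Time passes only in rows, so rows that repeat a pose let the fingers close. It gives the time, the measured TCP pose, the force, the opening and the grip force at its end, in the units of the state.
- sensors.read_state(): the state, without advancing time (a new reading comes with each control period).
- imaging.grab_frame(name): name is "scene" or "top" or "wrist"; returns the picture (400x640x3 uint8, red, green, blue); there is no depth.
- imaging.camera_model(name): a dict with "fx", "fy", "cx", "cy" (pixels), "rvec" (rotation vector, rad) and "tvec" (3), from world to camera coordinates, as OpenCV has them. Camera axes: x right, y down, z forward; pixel columns grow to the right and rows downward; lengths in m; the calibration is good to about 2 mm. A picture is of the moment at which its call begins: read the wrist's pose just before it. camera_model takes no time and is no camera call; for the wrist camera it gives the pose at the moment of the call.
- robot.hand_in(): hands the job in; it is judged then, once.
The state is a dict: "time_s": time; "qpos": joint angles; "dq": joint speeds; "joint_torque": joint torques, N m; "position": TCP position; "tcp_rot": TCP orientation; "wrist_force": force on the tool from outside, world axes, zero at the start; "moment": the same for the moment, N m; "finger_gap": finger opening in m; "grasp_force": force on a finger pad.
Only numpy, scipy, OpenCV 4.12 (cv2) and the standard library are available. Lean on these libraries where they do the work, as an engineer would, in place of code of your own. Each camera call takes 0.05 s, during which the arm holds its last target. There are 200 camera calls.

## Working session

There is one attempt and no reset: what is moved stays moved. The work goes in short steps, Python scripts to look and compute and a shell command to move; the robot and the scene stay as the last step left them, time stands still between calls to the robot, and variables do not carry over. Pictures are saved under pics/ and viewed, at most 11 in all, crops included, and the job is handed in when it is done.

```bash
mkdir -p pics
cat > h.py <<'E'
import numpy as np, cv2
from cell import sensors, imaging, robot
from scipy.spatial.transform import Rotation as R
def cam(n):
    m=imaging.camera_model(n); K=np.array([[m['fx'],0,m['cx']],[0,m['fy'],m['cy']],[0,0,1]])
    return K,np.array(m['rvec'],float),np.array(m['tvec'],float)
def ray(n,uv,c=None):
    K,r,t=c or cam(n); Rm=cv2.Rodrigues(r)[0]
    d=Rm.T@np.linalg.inv(K)@np.array([uv[0],uv[1],1.]); return -Rm.T@t,d
def onz(n,uv,z,c=None):
    o,d=ray(n,uv,c); return o+d*(z-o[2])/d[2]
def proj(n,P,c=None):
    K,r,t=c or cam(n); return cv2.projectPoints(np.array(P,float).reshape(-1,3),r,t,K,None)[0].reshape(-1,2)
def grab(n,f=None):
    im=imaging.grab_frame(n)
    if f: cv2.imwrite('pics/'+f,im[:,:,::-1])
    return im
E
python3 - <<'E'
from h import *
a=grab('top');b=grab('scene');
cv2.imwrite('pics/top0.png',a[:,:,::-1]);cv2.imwrite('pics/scene0.png',b[:,:,::-1])
s=sensors.read_state();print(s)
for n in('top','scene'):print(imaging.camera_model(n),ray(n,(320,200))[0])
E
```

```text
{'time_s': 0.1, 'qpos': array([-1.30899325e+00,  3.20216013e-01,  1.56551834e+00, -2.19256160e-05,
        1.25742812e+00, -1.99890293e-02]), 'dq': array([-0.00081057, -0.00097005, -0.00224108, -0.00035891,  0.00045204,
        0.00058932]), 'joint_torque': array([ 2.76280352e-04, -4.16408408e+01, -2.34705180e+01,  1.01796144e-05,
        4.96947672e-03,  8.02845923e-08]), 'position': array([ 0.15979129, -0.55193323,  0.24158822]), 'tcp_rot': array([-7.77922604e-04,  9.90089780e-01,  1.40433653e-01, -1.05020268e-04]), 'wrist_force': array([ 0.72386254,  0.60187489, -0.76871115]), 'moment': array([-0.01861434, -0.00888136, -0.02306497]), 'grasp_force': 0.0, 'finger_gap': 0.08582707875396883}
{'fx': 450.73768378671775, 'fy': 450.73768378671775, 'cx': 314.32952028118126, 'cy': 191.6614212670381, 'rvec': array([ 2.169734  , -2.21145849,  0.07988319]), 'tvec': array([-7.83160225e-05,  5.90627468e-01,  1.39874729e+00])} [ 4.96395518e-01 -1.31651802e-03  1.43489531e+00]
{'fx': 361.4227693514468, 'fy': 361.4227693514468, 'cx': 322.2119961291072, 'cy': 198.96458065977652, 'rvec': array([ 1.59348953,  1.8734891 , -0.88281797]), 'tvec': array([ 0.10040286, -0.29753556,  1.45360233])} [1.29238275 0.13837342 0.72261159]
```

View pics/top0.png

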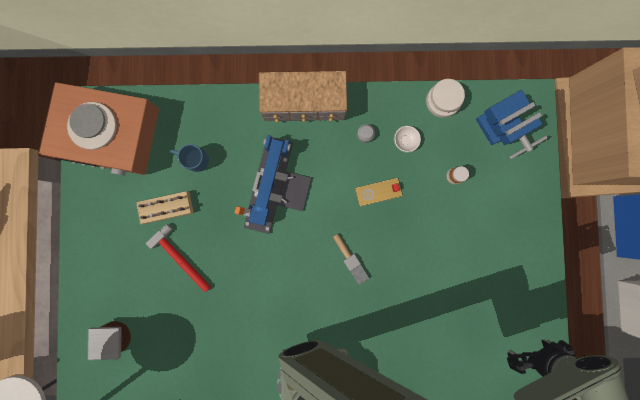

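View pics/scene0.png

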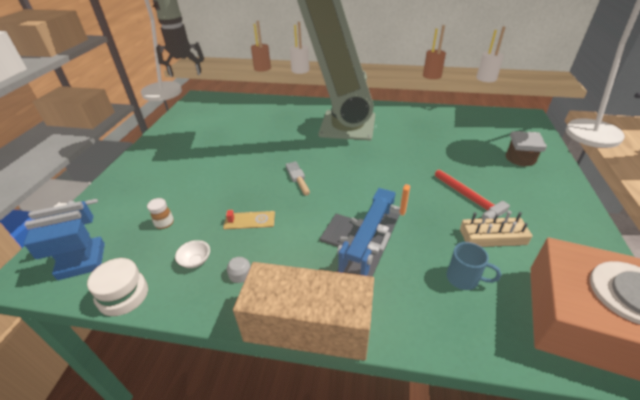

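Top view: press with nose at about (260,230) and hinge at (277,140), orange latch at (239,210), ledge to the right at (297,192). The plate is at (379,192) with its red grip at (396,187), rings facing the press. Jar (458,175), bowl (407,139), block (366,133) and brush (350,260) are all clear of the path.

```bash
cat >> h.py <<'E'
def comps(m,amin=15):
    n,l,st,c=cv2.connectedComponentsWithStats(m.astype(np.uint8)); return [(c[i],st[i],l==i) for i in range(1,n) if st[i,4]>=amin]
E
python3 - <<'E'
from h import *
a=grab('top');hsv=cv2.cvtColor(a,cv2.COLOR_RGB2HSV)
H,S,V=[hsv[:,:,i].astype(int) for i in range(3)]
roi=np.zeros(H.shape,bool);roi[120:250,225:420]=1
for nm,m,z in(('plate',(H>15)&(H<32)&(S>90)&(V>90),.006),('red',((H<6)|(H>174))&(S>150)&(V>90),.036),('orange',(H>5)&(H<16)&(S>150)&(V>120),.132),('blue',(H>100)&(H<125)&(S>110)&(V>50),.086)):
    for c,st,mm in comps(m&roi,12):
        r=cv2.minAreaRect(np.argwhere(mm)[:,::-1].astype(np.float32))
        bx=[onz('top',p,z)[:2].round(3).tolist() for p in cv2.boxPoints(r)]
        print(nm,c.round(1),st[4],onz('top',c,z).round(4),bx)
print(cam('wrist'))
E
```

```text
plate [378.4 191.6] 672 [ 0.5877 -0.2151  0.006 ] [[0.603, -0.14], [0.633, -0.278], [0.574, -0.29], [0.543, -0.152]]
plate [367.5 194. ] 25 [ 0.5807 -0.1802  0.006 ] [[0.59, -0.173], [0.59, -0.188], [0.571, -0.188], [0.571, -0.172]]
plate [339.5 242.4] 51 [ 0.4296 -0.0877  0.006 ] [[0.449, -0.067], [0.458, -0.082], [0.413, -0.109], [0.404, -0.094]]
red [395.1 187.2] 45 [ 0.5985 -0.2631  0.036 ] [[0.609, -0.254], [0.608, -0.272], [0.587, -0.272], [0.587, -0.253]]
orange [237.5 209.8] 33 [0.5347 0.2123 0.132 ] [[0.543, 0.219], [0.543, 0.205], [0.525, 0.205], [0.526, 0.219]]
blue [267.3 179.7] 1272 [0.6246 0.1296 0.086 ] [[0.501, 0.189], [0.762, 0.129], [0.745, 0.059], [0.485, 0.12]]
(array([[354.62430751,   0.        , 318.93156154],
       [  0.        , 354.62430751, 200.67173599],
       [  0.        ,   0.        ,   1.        ]]), array([-2.31574916,  1.74057865,  0.25890799]), array([-0.57527632, -0.03692613,  0.38002711]))
```

```bash
cat >> h.py <<'E'
def tool():
    s=sensors.read_state();q=s['tcp_rot'];return np.array(s['position']),R.from_quat([q[1],q[2],q[3],q[0]])
def down(yaw): # tool x at yaw deg, z down
    return R.from_euler('z',yaw,degrees=True)*R.from_euler('x',180,degrees=True)
def go(p,yaw):
    P,Q=tool(); d=Q.inv().apply(np.array(p)-P); w=(Q.inv()*down(yaw)).as_rotvec(degrees=True)
    print('mm',(d*1000).round(1),'deg',w.round(2))
E
python3 - <<'E'
from h import *
P,Q=tool();o,d=ray('wrist',(319,200.7))
print('cam in tool',Q.inv().apply(o-P),Q.inv().apply(d), Q.as_matrix().round(3))
go((0.57,-0.23,0.30),14)
E
```

```text
cam in tool [ 0.07429938  0.00106983 -0.1318736 ] [-2.89122988e-01 -1.47275673e-04  9.57291972e-01] [[ 0.961  0.278 -0.   ]
 [ 0.278 -0.961  0.001]
 [ 0.    -0.001 -1.   ]]
mm [ 483.6 -195.3  -58. ] deg [-0.08 -0.    2.14]
```

```bash
python3 -m inch '[0.26,-0.186,-0.058,0,0,0, 0.26,-0.186,-0.058,0,0,0, 0.4,-0.28,-0.058,0,0,0, 0.524,-0.371,-0.058,0,0,0, 0.524,-0.371,-0.058,0,0,0, 0.524,-0.371,-0.058,0,0,0, 0.524,-0.371,-0.058,0,0,0, 0.524,-0.371,-0.058,0,0,0, 0.524,-0.371,-0.058,0,0,0, 0.524,-0.371,-0.058,0,0,0]'; python3 -m inch '[0.19,-0.135,0,0,0,0, 0.19,-0.135,0,0,0,0, 0.19,-0.135,0,0,0,0, 0.19,-0.135,0,0,0,0, 0.19,-0.135,0,0,0,0]'
```

```text
time_s: 1.15
position: [0.4706, -0.1616, 0.2901]
tcp_rot: [0.0, 0.99, 0.141, -0.0]
wrist_force: [0.7, -1.1, 0.5]
finger_gap: 0.085
grasp_force: 0.0
time_s: 1.65
position: [0.6162, 0.022, 0.2893]
tcp_rot: [-0.0, 0.99, 0.141, -0.0]
wrist_force: [-0.2, -0.6, 0.1]
finger_gap: 0.0854
grasp_force: 0.0
```

Run:
```python
from h import *
import pickle
c=cam('wrist');a=grab('wrist','w1.png');pickle.dump((c,a),open('w1.pkl','wb'));print(tool()[0])
```

```text
[0.61866895 0.02531088 0.2886552 ]
```

View pics/w1.png

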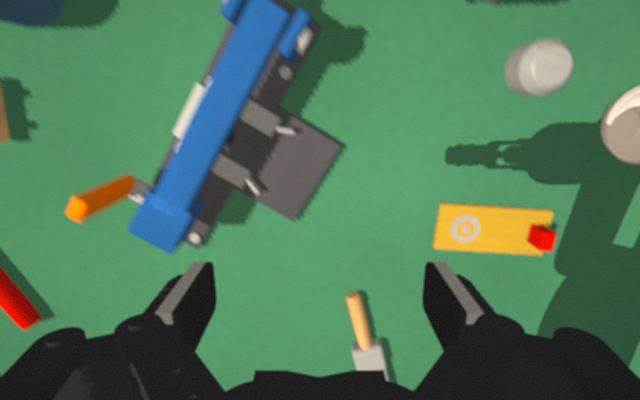

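Wrist view: plate at (494,230) with rings on the left (466,229) and red block (541,238). Ledge outer corners are near (343,147) and (295,218), the blue coupler's front edge near (130,232)–(172,250), and the orange post top at about (76,208).

Run:
```python
from h import *
import pickle
c,a=pickle.load(open('w1.pkl','rb'));hsv=cv2.cvtColor(a,cv2.COLOR_RGB2HSV)
H,S,V=[hsv[:,:,i].astype(int) for i in range(3)]
def rep(nm,m,z):
    cs=comps(m,60)
    cc,st,mm=max(cs,key=lambda t:t[1][4])
    pts=np.argwhere(mm)[:,::-1].astype(float)
    w=np.array([onz(0,p,z,c)[:2] for p in pts]).astype(np.float32)
    r=cv2.minAreaRect(w);bx=cv2.boxPoints(r)
    print(nm,cc.round(1),st.tolist(),'rect c',np.round(r[0],4),'size',np.round(r[1],4),'ang',round(r[2],2));print(bx.round(4).tolist());return mm,w
u=np.zeros(H.shape,bool);u[:300]=1
ys=(H>15)&(H<32)&(S>110)&(V>110)&u; rd=((H<6)|(H>174))&(S>150)&(V>90)&u
xr=np.arange(640)[None]>400
rep('plate',(ys|rd)&xr,.006); rep('ring-less',ys&xr,.006); rep('red',rd&xr&u,.036)
rep('orange',(H>5)&(H<18)&(S>150)&(V>150)&(np.arange(640)[None]<200),.132)
bl=(H>100)&(H<125)&(S>110)&(V>50)&u
mm,w=rep('blue',bl,.086)
# beam edges: fit lines along image rows 100..190
rows=np.arange(60,190,5);L=[];Rr=[]
for r in rows:
    x=np.where(mm[r])[0];L.append(onz(0,(x.min()-.5,r),.086,c)[:2]);Rr.append(onz(0,(x.max()+.5,r),.086,c)[:2])
for e in(L,Rr):print(np.array(e).round(4)[::3].tolist())
dk=(S<70)&(V<110)&u&(np.arange(640)[None]>255)&(np.arange(640)[None]<350)&(np.arange(400)[:,None]>100)&(np.arange(400)[:,None]<225)
rep('ledge',dk,.012)
big=cv2.resize(a[120:262,40:360],None,fx=2.5,fy=2.5,interpolation=cv2.INTER_CUBIC)
cv2.imwrite('pics/w1c.png',big[:,:,::-1])
```

```text
plate [491.  228.3] [433, 203, 121, 53, 4233] rect c [ 0.5918 -0.2123] size [0.0628 0.1442] ang 12.52
[[0.5454999804496765, -0.14880000054836273], [0.57669997215271, -0.28949999809265137], [0.6380000114440918, -0.2759000062942505], [0.6068000197410583, -0.13519999384880066]]
ring-less [491.  228.3] [433, 203, 121, 53, 4233] rect c [ 0.5918 -0.2123] size [0.0628 0.1442] ang 12.52
[[0.5454999804496765, -0.14880000054836273], [0.57669997215271, -0.28949999809265137], [0.6380000114440918, -0.2759000062942505], [0.6068000197410583, -0.13519999384880066]]
red [542.2 237.9] [529, 227, 27, 24, 481] rect c [ 0.6046 -0.254 ] size [0.0285 0.0305] ang 12.11
[[0.5874000191688538, -0.24210000038146973], [0.5938000082969666, -0.2718999981880188], [0.6218000054359436, -0.26589998602867126], [0.6154000163078308, -0.2361000031232834]]
orange [100.9 197.1] [66, 176, 68, 47, 1201] rect c [0.5557 0.1984] size [0.0211 0.07  ] ang 45.83
[[0.5231999754905701, 0.2152000069618225], [0.5734000205993652, 0.1664000004529953], [0.588100016117096, 0.18160000443458557], [0.5378999710083008, 0.23029999434947968]]
bl
[... 164 characters left out ...]
61400000005960464], [0.7630000114440918, 0.13369999825954437], [0.5037000179290771, 0.1906999945640564]]
[[0.6904, 0.1341], [0.6761, 0.1385], [0.6626, 0.1394], [0.6476, 0.1439], [0.6326, 0.1476], [0.6169, 0.1523], [0.6014, 0.1553], [0.5842, 0.163], [0.5668, 0.17]]
[[0.7092, 0.0698], [0.6881, 0.0973], [0.6737, 0.1013], [0.6589, 0.1053], [0.6442, 0.1077], [0.6293, 0.1101], [0.6128, 0.1163], [0.596, 0.1225], [0.5798, 0.1252]]
ledge [290.9 161.8] [256, 101, 86, 119, 6085] rect c [0.6046 0.0653] size [0.1089 0.1159] ang 75.4
[[0.5347999930381775, 0.0272000003606081], [0.6468999981880188, -0.0020000000949949026], [0.6743000149726868, 0.10339999943971634], [0.5622000098228455, 0.13259999454021454]]
```

View pics/w1c.png

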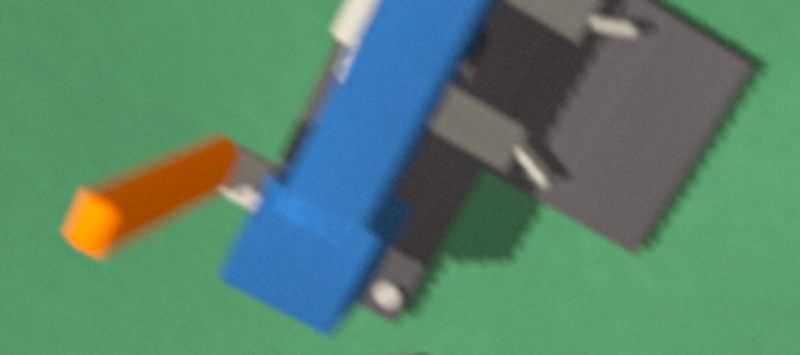

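Run:
```python
from h import *
go((0.56,0.03,0.17),-14.6)
```

```text
mm [-55.3 -20.7 118.6] deg [-0.22 -0.11 30.99]
```

```bash
python3 -m inch '[-0.015,-0.005,0.03,0,0,8, -0.03,-0.01,0.06,0,0,16, -0.045,-0.015,0.09,0,0,24, -0.055,-0.02,0.118,0,0,31, -0.055,-0.02,0.118,0,0,31, -0.055,-0.02,0.118,0,0,31, -0.055,-0.02,0.118,0,0,31]'
python3 - <<'E'
from h import *
import pickle
c=cam('wrist');a=grab('wrist','w2.png');pickle.dump((c,a),open('w2.pkl','wb'));print(tool()[0])
E
```

```text
time_s: 2.4
position: [0.5583, 0.0228, 0.1738]
tcp_rot: [-0.0, 0.992, -0.128, 0.002]
wrist_force: [0.9, -0.4, -0.0]
finger_gap: 0.0852
grasp_force: 0.0
[0.55823652 0.0228121  0.17387321]
```

View pics/w2.png

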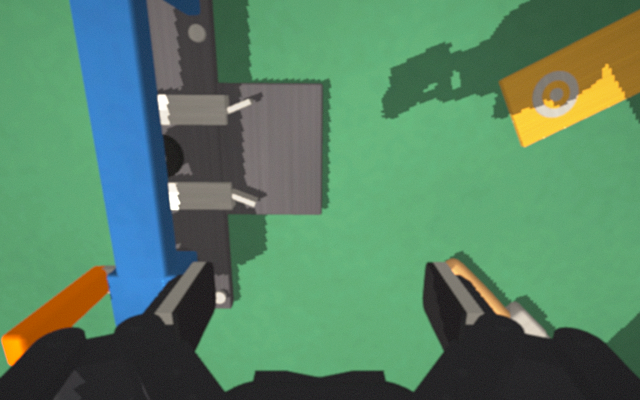

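Run:
```python
from h import *
import pickle
c,a=pickle.load(open('w2.pkl','rb'));g=cv2.GaussianBlur(cv2.cvtColor(a,cv2.COLOR_RGB2GRAY).astype(float),(0,0),1)
gr=a[:,:,1].astype(float)-a[:,:,0]; gr=cv2.GaussianBlur(gr,(0,0),1)
def sub(p,i):
    y0,y1,y2=p[i-1:i+2];d=y0-2*y1+y2;return i+(0.5*(y0-y2)/d if d else 0)
def edge(im,fixed,lo,hi,axis,sg):
    out=[]
    for f in fixed:
        p=im[:,f] if axis=='r' else im[f]
        d=np.gradient(p)[lo:hi]*sg;i=int(np.clip(d.argmax(),1,len(d)-2));k=sub(d,i)+lo
        out.append((f,k) if axis=='r' else (k,f))
    return np.array(out)
def fit(nm,px,z):
    w=np.array([onz(0,p,z,c)[:2] for p in px]);vx,vy,x0,y0=cv2.fitLine(w.astype(np.float32),cv2.DIST_HUBER,0,.001,.001).ravel()
    print(nm,'px',px.mean(0).round(1),'mid',x0.round(4),y0.round(4),'ang',round(float(np.degrees(np.arctan2(vy,vx))),2));return np.array([x0,y0])
cs=range(180,225,3)
A=fit('uprail far',edge(g,cs,86,104,'r',1),.0255)
B=fit('uprail lip',edge(g,cs,114,134,'r',-1),.0255)
C=fit('lorail lip',edge(g,cs,172,192,'r',1),.0255)
D=fit('lorail near',edge(g,cs,198,220,'r',-1),.0255)
E=fit('ledge end',edge(gr,range(95,205,5),305,340,'c',1),.012)
F=fit('ledge near',edge(gr,range(270,315,3),200,228,'r',1),.012)
G=fit('ledge far',edge(gr,range(255,315,3),70,95,'r',-1),.012)
print(np.linalg.norm(B-C),np.linalg.norm(A-D),np.linalg.norm(F-G))
# plate corners
hsv=cv2.cvtColor(a,cv2.COLOR_RGB2HSV)
P,Q=tool();print(Q.as_matrix()[:,:2].round(4))
```

```text
uprail far px [201.   94.4] mid 0.6531 0.0892 ang 75.15
uprail lip px [201.  124.5] mid 0.6318 0.0963 ang 74.68
lorail lip px [201.  181.8] mid 0.5897 0.1158 ang 74.7
lorail near px [201.  209.1] mid 0.5671 0.1213 ang 75.12
ledge end px [322.  147.5] mid 0.588 0.012 ang -15.1
ledge near px [291.  214.1] mid 0.5404 0.0552 ang 74.79
ledge far px [283.5  82.4] mid 0.6479 0.0335 ang 74.56
0.046414245 0.091786556 0.10966734
[[ 0.9669 -0.2552]
 [-0.2552 -0.9669]
 [ 0.0041 -0.001 ]]
```

Run:
```python
from h import *
go((0.6031,-0.2631,0.10),12.5);go((0.6031,-0.2631,0.027),12.5)
```

```text
mm [116.1 265.1  74.1] deg [ -0.    -0.24 -27.29]
mm [115.8 265.1 147.1] deg [ -0.    -0.24 -27.29]
```

```bash
python3 -m inch '[0.02,0.04,0,0,0,-5, 0.04,0.085,0.02,0,0,-10, 0.06,0.13,0.04,0,0,-15, 0.08,0.175,0.05,0,0,-20, 0.1,0.22,0.06,0,0,-25, 0.116,0.265,0.074,0,-0.2,-27.3, 0.116,0.265,0.074,0,-0.2,-27.3, 0.116,0.265,0.074,0,-0.2,-27.3, 0.116,0.265,0.074,0,-0.2,-27.3]'
python3 - <<'E'
from h import *
import pickle
c=cam('wrist');a=grab('wrist','w3.png');go((0.6031,-0.2631,0.027),12.5)
hsv=cv2.cvtColor(a,cv2.COLOR_RGB2HSV)
H,S,V=[hsv[:,:,i].astype(int) for i in range(3)]
for m,z in((((H<6)|(H>174))&(S>150)&(V>90),.036),((H>15)&(H<32)&(S>100)&(V>80),.006)):
  for cc,st,mm in comps(m,100):
    w=np.array([onz(0,p,z,c)[:2] for p in np.argwhere(mm)[:,::-1]],np.float32);print(cc.round(),st[4],cv2.minAreaRect(w))
E
```

```text
time_s: 3.35
position: [0.6011, -0.2623, 0.0989]
tcp_rot: [-0.0, 0.994, 0.109, -0.001]
wrist_force: [1.0, 0.9, -0.4]
finger_gap: 0.0854
grasp_force: 0.0
mm [ 1.8  1.7 72.1] deg [-0.02  0.12  0.02]
[323. 220.] 1133 ((0.605352520942688, -0.264798104763031), (0.029208431020379066, 0.014061548747122288), 12.073077201843262)
[245. 207.] 14720 ((0.5901750922203064, -0.21494443714618683), (0.061100345104932785, 0.1406210958957672), 12.58948040008545)
[191. 212.] 651 ((0.5813926458358765, -0.17998111248016357), (0.0220520980656147, 0.0213376022875309), 7.194045066833496)
[576. 217.] 141 ((0.6304081082344055, -0.43463996052742004), (0.035950273275375366, 0.00939294882118702), 14.590234756469727)
[631. 249.] 206 ((0.6193100810050964, -0.4784691631793976), (0.023786816745996475, 0.01333027333021164), 27.159801483154297)
[ 21. 348.] 157 ((0.4476175904273987, -0.06852707266807556), (0.00771660590544343, 0.03222477808594704), 56.47669219970703)
```

View pics/w3.png

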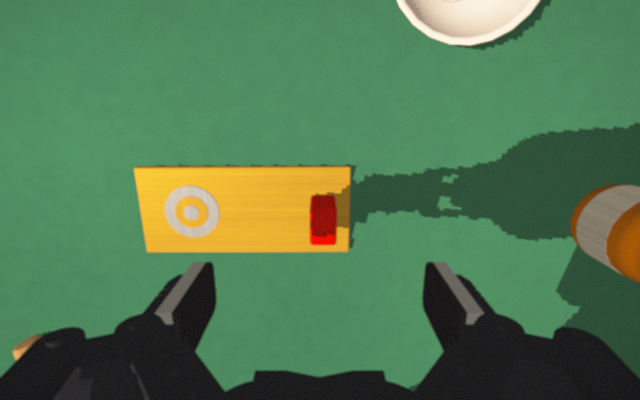

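Plate with rings at (191,212) and red block at (323,220), centred between the fingers; the jar at (600,230) is clear.

```bash
python3 -m inch '[0,0.004,0.03,0,0,0, 0,0.004,0.06,0,0,0, 0,0.004,0.072,0,0,0, 0,0.004,0.072,0,0,0, 0,0.004,0.072,0,0,0]'; python3 -m inch '[0,0,0,0,0,0, 0,0,0,0,0,0, 0,0,0,0,0,0, 0,0,0,0,0,0, 0,0,0,0,0,0, 0,0,0,0,0,0, 0,0,0,0,0,0, 0,0,0,0,0,0, 0,0,0,0,0,0, 0,0,0,0,0,0]' 0.0; python3 -m inch '[0,0,-0.02,0,0,0, 0,0,-0.04,0,0,0, 0,0,-0.05,0,0,0, 0,0,-0.05,0,0,0, 0,0,-0.05,0,0,0]'
```

```text
time_s: 3.9
position: [0.6021, -0.2664, 0.0273]
tcp_rot: [0.0, 0.994, 0.109, -0.001]
wrist_force: [0.1, -0.2, 0.8]
finger_gap: 0.0856
grasp_force: 0.0
time_s: 4.9
position: [0.6013, -0.2665, 0.0266]
tcp_rot: [-0.0, 0.994, 0.108, -0.002]
wrist_force: [-1.6, 2.6, 5.3]
finger_gap: 0.0144
grasp_force: 62.0
time_s: 5.4
position: [0.6007, -0.2667, 0.075]
tcp_rot: [-0.0, 0.994, 0.108, -0.002]
wrist_force: [0.1, 0.2, -4.2]
finger_gap: 0.0149
grasp_force: 60.8
```

Run:
```python
from h import *
go((0.5634,-0.0694,0.075),-15.1)
```

```text
mm [ 6.100e+00 -2.007e+02  2.000e-01] deg [-2.000e-02  2.900e-01  2.755e+01]
```

```bash
python3 -m inch '[0,-0.03,0,0,0,5, 0,-0.07,0,0,0,10, 0.002,-0.11,0,0,0,15, 0.004,-0.15,0,0,0,20, 0.006,-0.18,0,0,0,25, 0.006,-0.2007,0,0,0.3,27.6, 0.006,-0.2007,0,0,0.3,27.6, 0.006,-0.2007,0,0,0.3,27.6, 0.006,-0.2007,0,0,0.3,27.6]'
python3 - <<'E'
from h import *
import pickle
c=cam('wrist');a=grab('wrist','w4.png');pickle.dump((c,a),open('w4.pkl','wb'));P,Q=tool();print(P,Q.as_matrix()[:,:2].round(4))
E
```

```text
time_s: 6.3
position: [0.564, -0.0703, 0.0756]
tcp_rot: [0.0, 0.991, -0.132, 0.001]
wrist_force: [0.2, -0.0, -4.3]
finger_gap: 0.0144
grasp_force: 60.9
[ 0.56405246 -0.07048907  0.07573897] [[ 0.9651 -0.2621]
 [-0.2621 -0.9651]
 [ 0.0014  0.    ]]
```

View pics/w4.png

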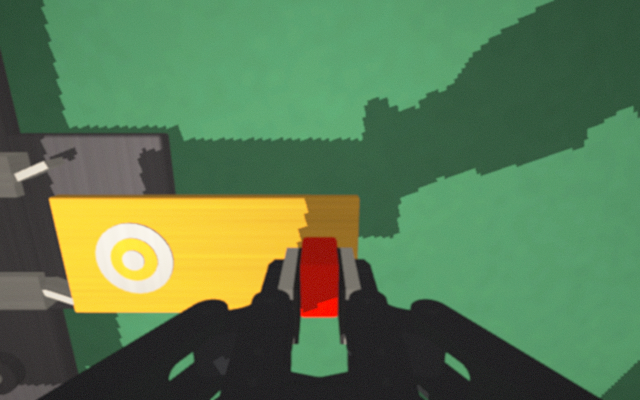

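Plate held square, its rings at (134,258), ahead of the guides on the left. Now I measure its edges in hand and the press from the same view.

Run:
```python
from h import *
import pickle
c,a=pickle.load(open('w4.pkl','rb'))
hsv=cv2.cvtColor(a,cv2.COLOR_RGB2HSV);H,S,V=[hsv[:,:,i].astype(int) for i in range(3)]
m=(H>13)&(H<34)&(S>100)&(V>60)
yaw=-15.1;xh=np.array([.9655,-.2605]);yh=np.array([.2605,.9655]);O=np.array([.6181,.1334])
def pr(px,z):
    w=np.array([onz(0,p,z,c)[:2]-O for p in px]);return np.c_[w@xh,w@yh]*1000
top=[];bot=[]
for x in range(80,200,6):
    r=np.where(m[180:330,x])[0]+180;top.append((x,r.min()-.5));bot.append((x,r.max()+.5))
for x in range(200,350,10):
    r=np.where(m[180:230,x])[0]+180;top.append((x,r.min()-.5))
for z in(.052,.055,.058):
  t=pr(top,z);b=pr(bot,z);ft=np.polyfit(t[:,1],t[:,0],1);fb=np.polyfit(b[:,1],b[:,0],1)
  print(z,'top ang',np.degrees(np.arctan(ft[0])).round(2),'bot',np.degrees(np.arctan(fb[0])).round(2),'x at y=-140',np.polyval(ft,-140).round(1),np.polyval(fb,-140).round(1))
lf=[(np.where(m[y,:200])[0].min()-.5,y) for y in range(205,305,8)];l=pr(lf,.055);print('front y',l[:,1].min().round(1),l[:,1].max().round(1))
P,Q=tool();w=P[:2]-O;print('tcp press',w@xh*1000,w@yh*1000)
g=cv2.GaussianBlur(cv2.cvtColor(a,cv2.COLOR_RGB2GRAY).astype(float),(0,0),1)
for nm,lo,hi,s,z,xs in(('uplip',182,205,-1,.0255,range(3,16,3)),('lolip',262,285,1,.0255,range(3,30,3)),('ledgefar',125,145,-1,.012,range(30,60,4))):
    pts=[(x,lo+np.argmax(s*np.gradient(g[:,x])[lo:hi])) for x in xs];print(nm,pts[0],pr(pts,z).mean(0).round(1))
```

```text
0.052 top ang -0.04 bot -2.13 x at y=-140 31.9 -29.4
0.055 top ang -0.04 bot -2.13 x at y=-140 32.7 -27.5
0.058 top ang -0.04 bot -2.13 x at y=-140 33.6 -25.5
front y -90.2 -89.3
tcp press 0.9301991091055645 -210.93428216055725
uplip (3, np.int64(197)) [ 22.9 -45.6]
lolip (3, np.int64(272)) [-21.2 -37.9]
ledgefar (30, np.int64(133)) [ 54.9 -61.5]
```

```bash
python3 -m inch '[-0.0013,0,0.015,0,0,0, -0.0013,0,0.03,0,0,0, -0.0013,0,0.034,0,0,0, -0.0013,0,0.036,0,0,0, -0.0013,0,0.036,0,0,0, -0.0013,0,0.036,0,0,0]'; python3 -m inch '[0,-0.005,0,0,0,0, 0,-0.01,0,0,0,0, 0,-0.015,0,0,0,0, 0,-0.02,0,0,0,0, 0,-0.025,0,0,0,0, 0,-0.03,0,0,0,0, 0,-0.03,0,0,0,0]'
```

```text
time_s: 6.95
position: [0.5634, -0.0695, 0.0408]
tcp_rot: [-0.0, 0.991, -0.132, 0.002]
wrist_force: [-0.1, -0.5, -3.6]
finger_gap: 0.0145
grasp_force: 60.9
time_s: 7.65
position: [0.5708, -0.0395, 0.0402]
tcp_rot: [-0.0, 0.991, -0.131, 0.001]
wrist_force: [0.1, -0.1, -4.3]
finger_gap: 0.0146
grasp_force: 60.9
```

```bash
python3 -m inch '[0,-0.005,0.001,0,0,0, 0,-0.01,0.001,0,0,0, 0,-0.015,0.001,0,0,0, 0,-0.02,0.001,0,0,0, 0,-0.025,0.001,0,0,0, 0,-0.025,0.001,0,0,0]'
python3 - <<'E'
from h import *
P,Q=tool();w=P[:2]-np.array([.6181,.1334]);print(w@[.9655,-.2605],w@[.2605,.9655],sensors.read_state()['moment'])
grab('wrist','w5.png')
E
```

```text
time_s: 8.25
position: [0.5774, -0.0154, 0.0392]
tcp_rot: [-0.0, 0.991, -0.132, 0.001]
wrist_force: [-0.6, -0.1, -3.8]
finger_gap: 0.0145
grasp_force: 60.8
-0.0005434538167875397 -0.15429530927415436 [-0.11879608  0.04358898  0.00461144]
```

View pics/w5.png

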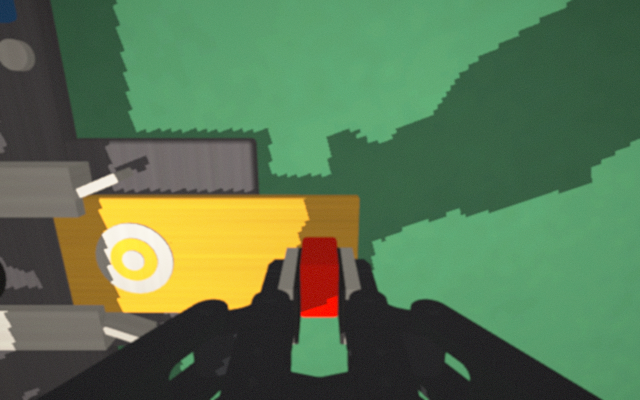

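The plate's front edge, near (65,250), is between the guides and under the lips, with no side force. I keep sliding.

```bash
python3 -m inch '[0,-0.006,0,0,0,0, 0,-0.012,0,0,0,0, 0,-0.018,0,0,0,0, 0,-0.024,0,0,0,0, 0,-0.03,0,0,0,0, 0,-0.036,0,0,0,0, 0,-0.042,0,0,0,0, 0,-0.048,0,0,0,0, 0,-0.054,0,0,0,0, 0,-0.054,0,0,0,0]'; python3 -m inch '[0,-0.003,0.001,0,0,0, 0,-0.006,0.001,0,0,0, 0,-0.009,0.001,0,0,0, 0,-0.012,0.001,0,0,0, 0,-0.012,0.001,0,0,0]';  python3 - <<'E'
from h import *
P,Q=tool();w=P[:2]-np.array([.6181,.1334]);print(w@[.9655,-.2605],w@[.2605,.9655])
E
```

```text
time_s: 9.3
position: [0.5916, 0.0368, 0.0392]
tcp_rot: [-0.0, 0.991, -0.131, 0.001]
wrist_force: [-1.2, 0.1, -4.0]
finger_gap: 0.0147
grasp_force: 60.8
time_s: 9.8
position: [0.5948, 0.0477, 0.0387]
tcp_rot: [-0.0, 0.991, -0.132, 0.001]
wrist_force: [-1.2, -2.6, 2.7]
finger_gap: 0.0148
grasp_force: 61.8
-0.00018072273329865912 -0.08877312380412072
```

```bash
python3 -m inch '[0,-0.001,0,0,0,0, 0,-0.002,0,0,0,0, 0,-0.003,0,0,0,0, 0,-0.003,0,0,0,0]';  python3 - <<'E'
from h import *
P,Q=tool();w=P[:2]-np.array([.6181,.1334]);print(w@[.9655,-.2605],w@[.2605,.9655])
E
```

```text
time_s: 10.2
position: [0.5953, 0.0499, 0.0387]
tcp_rot: [0.0, 0.991, -0.132, 0.001]
wrist_force: [-2.0, -6.0, 4.8]
finger_gap: 0.0148
grasp_force: 62.0
-0.00023063269463119082 -0.08651005164262048
```

```bash
python3 -m inch '[0,-0.001,0,0,0,0, 0,-0.002,0,0,0,0, 0,-0.002,0,0,0,0]';  python3 - <<'E'
from h import *
P,Q=tool();w=P[:2]-np.array([.6181,.1334]);print(w@[.9655,-.2605],w@[.2605,.9655])
E
```

```text
time_s: 10.5
position: [0.5953, 0.05, 0.0386]
tcp_rot: [0.002, 0.991, -0.131, 0.001]
wrist_force: [-2.8, -12.4, 5.7]
finger_gap: 0.0145
grasp_force: 62.1
-0.0002690297483545906 -0.08643635935798356
```

```bash
python3 -m inch '[0,0,0,0,0,0, 0,0,0,0,0,0, 0,0,0,0,0,0, 0,0.001,0,0,0,0, 0,0.002,0,0,0,0]' 0.04; python3 -m inch '[0,0,-0.015,0,0,0, 0,0,-0.04,0,0,0, 0,0,-0.08,0,0,0, 0,0,-0.12,0,0,0, 0,0,-0.12,0,0,0, 0,0,-0.12,0,0,0]'
python3 - <<'E'
from h import *
import pickle
c=cam('wrist');a=grab('wrist','w6.png');pickle.dump((c,a),open('w6.pkl','wb'));print(tool()[0])
E
```

```text
time_s: 11.0
position: [0.5952, 0.0508, 0.0381]
tcp_rot: [-0.0, 0.991, -0.132, 0.001]
wrist_force: [0.2, 0.1, -0.4]
finger_gap: 0.0402
grasp_force: 0.0
time_s: 11.6
position: [0.5952, 0.0506, 0.159]
tcp_rot: [-0.0, 0.991, -0.132, 0.002]
wrist_force: [-0.9, 0.6, -0.5]
finger_gap: 0.0406
grasp_force: 0.0
[0.59434332 0.05052501 0.15763502]
```

View pics/w6.png

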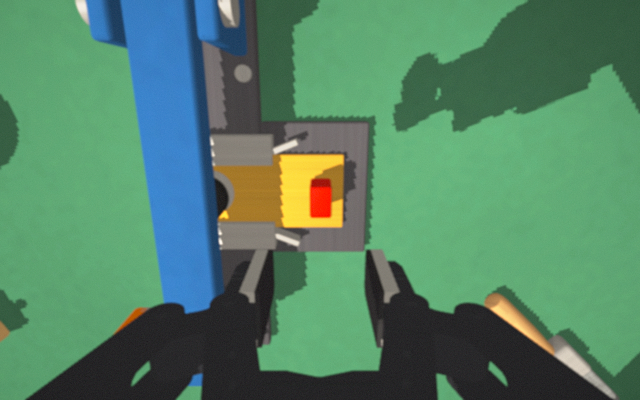

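Plate lies home: its outer end at column 344 is about 20 mm inside the ledge end at column 367, and it is parallel to the rails.

Run:
```python
from h import *
import pickle
c,a=pickle.load(open('w6.pkl','rb'))
for p,z in(((344.5,165),.018),((344,215),.018),((368,190),.012),((320,154),.018),((320,227.5),.018)):
    w=onz(0,p,z,c)[:2]-[.6181,.1334];print(np.round([w@[.9655,-.2605]*1e3,w@[.2605,.9655]*1e3],1))
go((.5361,.2135,.180),-15.1)
```

```text
[  21.4 -106.2]
[ -19.9 -106.6]
[  -0.4 -126.2]
[ 30.  -87.1]
[-30.7 -87.1]
mm [ -98.8 -142.1  -22.4] deg [-0.   -0.04 -0.05]
```

```bash
python3 -m inch '[-0.01,-0.015,-0.022,0,0,0, -0.035,-0.05,-0.022,0,0,0, -0.06,-0.09,-0.022,0,0,0, -0.085,-0.125,-0.022,0,0,0, -0.099,-0.142,-0.022,0,0,0, -0.099,-0.142,-0.022,0,0,0, -0.099,-0.142,-0.022,0,0,0, -0.099,-0.142,-0.022,0,0,0]'
python3 - <<'E'
from h import *
c=cam('wrist');a=grab('wrist','w7.png');go((.5361,.2135,.110),-15.1)
hsv=cv2.cvtColor(a,cv2.COLOR_RGB2HSV);H,S,V=[hsv[:,:,i].astype(int) for i in range(3)]
for cc,st,mm in comps((H>5)&(H<18)&(S>150)&(V>90),150):print(cc.round(1),st)
print(proj(0,[(.5361,.2135,.132)],c))
E
```

```text
time_s: 12.45
position: [0.5365, 0.2124, 0.1791]
tcp_rot: [0.001, 0.991, -0.132, 0.0]
wrist_force: [-0.4, 0.3, 0.6]
finger_gap: 0.04
grasp_force: 0.0
mm [-1.  -1.1 69.4] deg [ 0.04 -0.05 -0.14]
[504.   58.4] [491  37  38  41 194]
[317.3 211.1] [ 304  182   26   74 1107]
[[316.09982472 238.323588  ]]
```

View pics/w7.png

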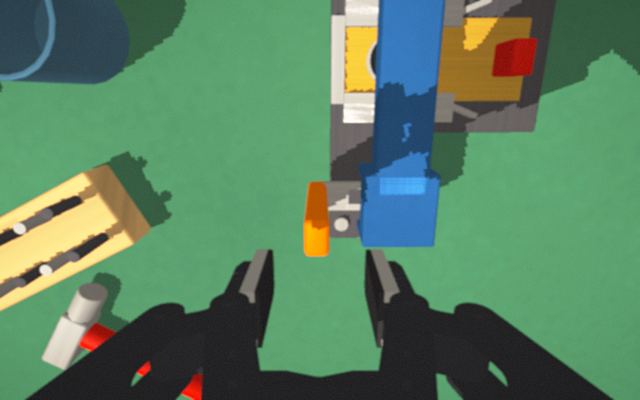

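The post's top is centred at about (316,236), right where the projected point lies; I go down over it and grip.

```bash
python3 -m inch '[-0.001,-0.001,0.02,0,0,0, -0.001,-0.001,0.045,0,0,0, -0.001,-0.001,0.065,0,0,0, -0.001,-0.001,0.069,0,0,0, -0.001,-0.001,0.069,0,0,0]'; python3 -m inch '[0,0,0,0,0,0, 0,0,0,0,0,0, 0,0,0,0,0,0, 0,0,0,0,0,0, 0,0,0,0,0,0, 0,0,0,0,0,0]' 0.0
python3 - <<'E'
from h import *
P,Q=tool();w=P[:2]-np.array([.6181,.1334]);print(w@[.9655,-.2605],w@[.2605,.9655])
E
```

```text
time_s: 13.0
position: [0.536, 0.2137, 0.1106]
tcp_rot: [0.0, 0.991, -0.133, 0.0]
wrist_force: [0.6, 0.1, -0.2]
finger_gap: 0.0401
grasp_force: 0.0
time_s: 13.6
position: [0.5367, 0.2144, 0.1123]
tcp_rot: [-0.0, 0.991, -0.132, 0.002]
wrist_force: [0.4, -3.6, 6.0]
finger_gap: 0.0133
grasp_force: 61.1
-0.09970179803125621 0.05695928894427929
```

```bash
python3 -m inch '[0,-0.004,0,0,0,0, 0,-0.008,0,0,0,0, 0,-0.012,0,0,0,0, 0,-0.016,0,0,0,0, 0,-0.016,0,0,0,0, 0,-0.016,0,0,0,0, 0,-0.016,0,0,0,0]'
python3 - <<'E'
from h import *
P,Q=tool();w=P[:2]-np.array([.6181,.1334]);print(w@[.9655,-.2605],w@[.2605,.9655])
r=np.array([w@[.9655,-.2605]-.122,P[2]-.075]);
for t in(3,6,9,12,15,18,21):
    a=np.radians(t);c,s=np.cos(a),np.sin(a);n=np.array([r[0]*c+r[1]*s,-r[0]*s+r[1]*c]);print(t,(n-r).round(4))
E
```

```text
time_s: 14.3
position: [0.5405, 0.2287, 0.1122]
tcp_rot: [0.001, 0.991, -0.131, 0.002]
wrist_force: [-0.0, -7.9, 6.7]
finger_gap: 0.0134
grasp_force: 61.3
-0.09970230700705622 0.07178465664598455
3 [0.0023 0.0116]
6 [0.0051 0.023 ]
9 [0.0086 0.0342]
12 [0.0126 0.0453]
15 [0.0172 0.0561]
18 [0.0224 0.0667]
21 [0.0281 0.077 ]
```

```bash
python3 -m inch '[0.001,-0.001,-0.0058,0,-1.5,0, 0.0023,-0.001,-0.0116,0,-3,0, 0.0036,-0.001,-0.0173,0,-4.5,0, 0.0051,-0.001,-0.023,0,-6,0, 0.0068,-0.001,-0.0286,0,-7.5,0, 0.0086,-0.001,-0.0342,0,-9,0, 0.0105,-0.001,-0.0397,0,-10.5,0, 0.0126,-0.001,-0.0453,0,-12,0, 0.0126,-0.001,-0.0453,0,-12,0]'
python3 - <<'E'
from h import *
P,Q=tool();w=P[:2]-np.array([.6181,.1334]);print(w@[.9655,-.2605],w@[.2605,.9655])
E
```

```text
time_s: 15.2
position: [0.5524, 0.2257, 0.1561]
tcp_rot: [-0.012, 0.986, -0.131, -0.103]
wrist_force: [-2.1, -6.6, -1.0]
finger_gap: 0.0131
grasp_force: 60.0
-0.08749206511309221 0.07199783396925581
```

```bash
python3 -m inch '[0.001,0,-0.0058,0,-1.5,0, 0.0023,0,-0.0116,0,-3,0, 0.0036,0,-0.0173,0,-4.5,0, 0.0051,0,-0.023,0,-6,0, 0.0068,0,-0.0286,0,-7.5,0, 0.0086,0,-0.0342,0,-9,0, 0.0086,0,-0.0342,0,-9,0, 0.0086,0,-0.0342,0,-9,0, 0.0086,0,-0.0342,0,-9,0, 0.0086,0,-0.0342,0,-9,0]'
python3 - <<'E'
from h import *
c=cam('wrist');a=grab('wrist','w8.png')
cv2.imwrite('pics/f8.png',np.hstack([cv2.resize(a,(400,250)),cv2.resize(grab('scene')[130:300,250:522],(400,250))])[:,:,::-1])
P,Q=tool();w=P[:2]-np.array([.6181,.1334]);print(P,w@[.9655,-.2605],w@[.2605,.9655])
E
```

```text
time_s: 16.2
position: [0.5669, 0.2217, 0.1873]
tcp_rot: [-0.022, 0.975, -0.13, -0.18]
wrist_force: [-3.0, -6.9, -0.6]
finger_gap: 0.0132
grasp_force: 60.0
[0.56695019 0.22171291 0.18735197] -0.0723906559649733 0.0719415938001732
```

View pics/f8.png

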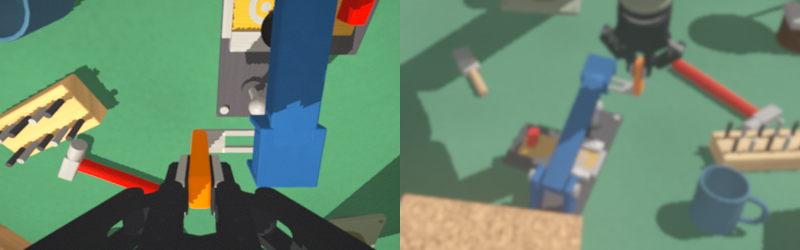

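The post is held at (200,170), the coupler is raised clear of the ball, visible at (258,98), and the plate is still in the slot. I let it settle and hand in.

```bash
python3 -m inch '[0,0,0,0,0,0, 0,0,0,0,0,0, 0,0,0,0,0,0, 0,0,0,0,0,0, 0,0,0,0,0,0]'; python3 -c "
from cell import robot
print(robot.hand_in())"
```

```text
time_s: 16.8
position: [0.5669, 0.2217, 0.1874]
tcp_rot: [-0.022, 0.975, -0.13, -0.18]
wrist_force: [-1.9, -7.5, -1.3]
finger_gap: 0.0132
grasp_force: 60.0
the job is handed in; nothing more can be done
None
```

I handed the job in at 16.8 s: the plate is home against its stop and released, the latch was pulled out about 15 mm, and the gripper is holding the press arm steady at about 20 degrees. No verdict came back.

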